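Pack the ballast slugs home in a loudspeaker-stand pillar

TASK

Finish loading the ballast into the open pillar of the loudspeaker stand: one steel slug already hangs half-way down in it, so put the spare slug in on top of it. Then take the packing rod from the tool block and, pushing with the rod, pack both slugs down until they bottom out hard, finishing with a firm steady push of about 25 N held for a second, but never pushing harder than 40 N. Stand the rod back in its hole in the tool block and leave the other things on the desk where they are.

Things in the scene. Friction and masses are not known exactly. Their poses are not given: they have to be found in the camera images.
- stand: Desktop loudspeaker stand with its top plate off, fixed to the desk: a black base plate 150 x 150 mm, its top 18 mm above the desk, and in its middle an upright dark steel pillar, a round tube of 41 mm outer and 31 mm inner diameter. Origin on the desk under the pillar's axis, z up.
- pillar_mouth (a point): Centre of the pillar's open mouth, on its axis, level with the rim, 190 mm above the desk; z up. The bore ends on a screwed-in bottom plug: how deep it is set cannot be seen and differs from stand to stand, its top face is 20 to 44 mm above the desk. So packed slugs end with the upper one's top 16 to 40 mm below this mouth. The bottom is hard: the force climbs steeply there.
- damping_fingers (a point): Point on the pillar's axis, 73 mm above the desk, where three sprung rubber-faced fingers reach into the bore. They carry the first slug by its tapered lower end and clamp slugs pushed past them. A slug dropped on top drives the first one some 10 to 20 mm further; pushing both on takes up to about 16 N over the taper, then about 6 to 14 N all the way down; slugs stay where they are pushed.
- first_slug_top (a point): Centre of the upper end face of the slug that already hangs in the pillar (same size as the spare slug), about 51 mm below the mouth at the start, resting on the damping fingers. It must travel about 28 to 55 mm down to the bottom plug.
- first_slug: The same first slug in the pillar; origin at the centre of its lower end face.
- spare_slug_mid (a point): The spare ballast slug: a plain turned steel cylinder 28 mm in diameter, 65 mm tall, about 0.3 kg, standing on the desk on the stand's left (+y) side; both ends taper to 24.6 mm over 12 mm. This point is its centre, 32.5 mm above its foot. On the first slug it stands about 14 mm out of the mouth, so hold it near its upper end and let go with its foot well inside; it slips the last bit down and may sink a little.
- spare_slug: The same spare slug; origin at the centre of its lower end face.
- rod_grip (a point): The packing rod, standing upright in the hole of the tool block: 180 mm long, about 0.14 kg, an aluminium stem 20 mm in diameter (lower 85 mm) and a round wooden handle 28 mm in diameter (upper 95 mm). This point is on its axis in the handle, 120 mm above its foot and 60 mm below its top; z along the rod, up. Grip it here, firmly.
- rod_foot (a point): Centre of the rod's flat lower end (the end that goes on the slug), 120 mm below the grip point.
- rod: The same packing rod; origin at the centre of its lower end.
- rod_hole (a point): Centre of the mouth of the round hole, 24 mm in diameter and 40 mm deep, in the top of the wooden tool block, 45 mm above the desk; z up.
- tool_block: Wooden tool block, 70 x 160 x 45 mm (x, y, z), fixed to the desk; origin under its centre, its own y axis along its length. The rod's hole is in its middle; two stubby screwdrivers stand fixed in it, 60 mm to either side of the rod along its y axis, 23 mm thick, their tops 115 to 125 mm above the desk.
- cone_foot: Bystander: steel cone foot, 40 mm in diameter, 38 mm tall, standing near the spare slug; origin under its centre. Which of three spots has the slug, the cone foot or the jar varies.
- screw_jar: Bystander: small glass jar of screws with an aluminium lid, 46 mm in diameter, 46 mm tall, standing near the spare slug; origin under its centre.
- top_plate: Bystander: the stand's black top plate, 150 x 150 x 6 mm, lying on the desk beyond the stand, with a steel spigot 30 mm in diameter standing 14 mm up from its middle; origin under its centre.
- hex_keys: Bystander: a bent hex key, 6 mm thick and 90 mm long, lying flat on the desk between the robot and the tool block; origin near its middle, long leg along its y axis.
- headphones: Bystander: headphones lying on the far left of the desk, about 170 x 190 x 85 mm; origin on the desk between the ear cups.
- remote: Bystander: black remote control 45 x 150 x 18 mm lying to the right of the tool block; origin under its centre.

How it is judged (in metres and radians):
On the way, in this order (a step that is already met when the one before it is completed fails the run):
1. the spare slug stands in the pillar on top of the first one, let go (horizontal distance between spare_slug_mid and pillar_mouth below 0.005 m and z of spare_slug_mid in the frame of pillar_mouth below 0.002 m and distance between spare_slug and first_slug_top below 0.006 m and contact force between the fingers and spare_slug below 0.1 N), for 0.2 s.
2. with the rod, both slugs are packed down until they bottom out, and pressed there with a steady 18 N or more for 0.3 s without yielding (contact force between rod and spare_slug above 18 N and z of spare_slug_mid in the frame of pillar_mouth below -0.0465 m and distance between spare_slug and first_slug_top below 0.006 m and linear speed of first_slug below 0.003 m/s), for 0.3 s.
At the end, for the whole second after the job is handed in: Both slugs are in the pillar, the spare one on top of the first (end faces within 6 mm), packed down so that the spare slug's centre is at least 46.5 mm below the mouth; the rod stands at rest in its hole in the tool block, its foot at least 34 mm down the hole (horizontal distance between spare_slug_mid and pillar_mouth below 0.005 m and z of spare_slug_mid in the frame of pillar_mouth below -0.0465 m and distance between spare_slug and first_slug_top below 0.006 m and horizontal distance between rod_foot and rod_hole below 0.006 m and z of rod_foot in the frame of rod_hole below -0.034 m and angle between rod's own z axis and vertical below 0.15 rad and linear speed of each of rod, spare_slug below 0.02 m/s); the robot touches nothing.
It fails at once if the rod pushes on the slug with more than 40 N (contact force between rod and spare_slug above 40 N).
It fails at once if a bystander is moved by more than 25 mm (distance of any of cone_foot, screw_jar, top_plate, hex_keys, headphones, remote from where it was at the start of the episode above 0.025 m).
It also fails if it takes over 70 s, if anything falls off the work surface, if the arm or the gripper's body presses on something with over 40 N, if the wrist force passes 120 N, or if a joint passes its speed limit or range.

ROBOT

A 6-joint arm with a two-finger parallel gripper is mounted at the origin on the work surface. World frame = base frame: x ahead of the robot, y to its left, z up, the work surface at z = 0. Lengths are in mm, angles in degrees, forces in N, time in s.
With the tool pointing down it reaches from about 350 to 850 mm from the base axis. Payload 8.1 kg.
Tool frame: the origin (TCP) lies between the finger pads; the fingertips stand 8 mm ahead of it and the grasp point (between the pads) lies 11 mm behind it (r.tip_extent is the distance from the TCP to the fingertips, in mm); z points along the fingers, y is the direction in which the jaws open and shut (so a half turn about z gives the same grasp; the last joint's range is limited). The gripper opens to 85 mm and grips with 20 to 120 N. Pads are 22 mm wide; open, the fingers measure 114 mm over their backs; the gripper's body (76 mm by 85 mm) begins 54 mm behind the grasp point. The pads swing forward as they close: fully open they stand 13 mm farther back than shut.
Start: joints at [-4.893, 7.471, 85.268, -0, 87.261, -4.893], TCP at [600.004, 0.022, 239.292] pointing down, gripper open.
Joint ranges: [-169.43, 169.43], [-51.17, 129.36], [1.28, 143.12], [-76.62, 256.62], [0, 156.53], [-152.29, 152.29]. Speed limits (degrees/s): [136.94, 136.94, 159.86, 180, 180, 180].

INTERFACE

Orientations are given as [roll, pitch, yaw] about the fixed x, y, z axes, in that order (R = Rz(yaw) Ry(pitch) Rx(roll)).
In Python, from bench import sensors, viewer, hand_in, r gives the robot as it stands. The module is installed in compiled form; this text tells all that it offers.
- The arm moves only by the tool move_arm, never from a script. Its argument "rows" is a list that holds one entry, the list of rows, each a list of 6 numbers: the shift along the tool's x, y, z in m, then the turn, a rotation vector about the tool's x, y, z in degrees. In form: [[[tx, ty, tz, rx, ry, rz], ...]]. A call has 1 to 20 rows; each row is the pose to reach, as a shift and turn from the pose commanded when the call began, along the tool's axes at that moment; what a row does not reach only later rows make up. A row lasts 1/10 s, in which the tool goes at most 50 mm and 8.59 degrees, less where a joint would pass 70% of its speed; a pose out of reach is approached as far as the arm can. A call with a gripper value outside its range is refused whole. "grip" is the opening, from 0 (shut) to 1 (fully open), set as the call begins (left out, the last holds). The fingers move at their own pace and stop on an object; "newtons" is the grip in N (left out, the last holds). Time passes only in rows, so rows that repeat a pose let the fingers close. It gives the time, the measured TCP pose, the force and the opening at its end, in the units of the state.
- sensors.sense(): the state, without advancing time (a new reading comes with each control period).
- viewer.snapshot(name): name is "scene" or "side" or "wrist"; returns a dict with "color" (420x560x3 uint8, red, green, blue), "camera_matrix" (3x3 intrinsics, pixels), "k1" (the pictures are not rectified: a ray, as slopes to the right and down, at radius r is drawn at 1 + k1 r^2 times it, then the intrinsics apply), "R" (3x3) and "t" (3): a world point X has camera coordinates R X + t. Camera axes: x right, y down, z forward; pixel columns grow to the right and rows downward; lengths in mm; the calibration is good to about 2 mm. A picture is of the moment at which its call begins. There is no depth.
- hand_in(): hands the job in, once; it reports no verdict.
The state is a dict: "time": time; "joint_pos": joint angles; "qd": joint speeds; "joint_efforts": joint torques, N m; "tool_pos": TCP position; "tcp_rot": TCP orientation; "ft_force": force on the tool from outside, world axes, zero at the start; "wrist_torque": the same for the moment, N m; "finger_gap": finger opening in mm.
Only numpy, scipy, OpenCV 4.12 (cv2) and the standard library are available. Lean on these libraries where they do the work, as an engineer would, in place of code of your own. Each camera call takes 0.05 s, during which the arm holds its last target.

## Working session

There is one attempt and no reset: what is moved stays moved. The work goes in short steps, Python scripts to look and compute and a tool call to move; the robot and the scene stay as the last step left them, time stands still between calls to the robot, and variables do not carry over. Pictures are saved under pics/ and viewed, and the job is handed in when it is done.

Besides the shell and the picture viewer there is one more tool, called as a command line: name --argument value ..., lists and objects as JSON in quotes. move_arm: Moves the arm, as the interface text tells. Its arguments: {"type":"object","properties":{"rows":{"type":"array","items":{"type":"array","items":{"type":"array","items":{"type":"number"}}}},"grip":{"type":"number"},"newtons":{"type":"number"}},"required":["rows"]}

```bash
mkdir -p pics
cat > h.py <<'E'
import numpy as np, cv2
from bench import sensors, viewer, r
def snap(n,f):
    s=viewer.snapshot(n); cv2.imwrite('pics/'+f+'.png',s['color'][:,:,::-1]); np.savez('pics/'+f+'.npz',**{k:np.array(v) for k,v in s.items()}); return s
def load(f): return np.load('pics/'+f+'.npz')
def ray(s,u,v):
    K=s['camera_matrix'];k=float(s['k1']);x=np.array([(u-K[0,2])/K[0,0],(v-K[1,2])/K[1,1]])
    y=x.copy()
    for _ in range(50): y=x/(1+k*(y@y))
    R=s['R'];return -R.T@s['t'], R.T@np.array([y[0],y[1],1])
def at_z(s,u,v,z):
    c,d=ray(s,u,v); return c+d*(z-c[2])/d[2]
def proj(s,X):
    p=s['R']@np.array(X,float)+s['t'];x=p[:2]/p[2];x=x*(1+float(s['k1'])*(x@x));K=s['camera_matrix'];return np.array([K[0,0]*x[0]+K[0,2],K[1,1]*x[1]+K[1,2]])
E
python3 - <<'E'
from h import *
for n in ('scene','side','wrist'):
    s=snap(n,n+'0'); print(n,s['camera_matrix'][0,0],s['k1'],-s['R'].T@s['t'],s['R'][2])
print(sensors.sense(), r.tip_extent)
E
```

```text
scene 418.2374187869696 -0.044287828704247904 [ 1145.62999311 -1000.28149141   914.29205567] [-0.43327701  0.69631501 -0.57220315]
side 452.8621651101841 -0.09638429777058391 [-120.29212277 -686.8076197   834.46787323] [ 0.55265733  0.57722852 -0.60114649]
wrist 352.8480559658611 -0.06347537889034673 [599.63391243  82.86276606 372.2791908 ] [-0.00270651 -0.3181696  -0.94802995]
{'time': 0.15, 'joint_pos': array([-4.89265354e+00,  7.50648373e+00,  8.53143757e+01, -1.47782121e-03,
        8.72605394e+01, -4.89245642e+00]), 'qd': array([ 0.02145002, -0.00663158, -0.13847852, -0.14003727,  0.00822942,
       -0.00108333]), 'joint_efforts': array([ 1.01583330e-03, -5.70061326e+01, -5.01160097e+01, -1.39109225e-04,
        9.69119486e-03, -7.10949371e-05]), 'tool_pos': array([5.99598828e+02, 5.17090500e-02, 2.38477152e+02]), 'tcp_rot': array([-1.79918772e+02, -5.47150330e-03,  8.99998707e+01]), 'ft_force': array([-0.10663037,  0.45399518, -0.39683797]), 'wrist_torque': array([-0.02715201, -0.01071957, -0.00420683]), 'finger_gap': 85.27940856801324} 8.0
```

View pics/scene0.png

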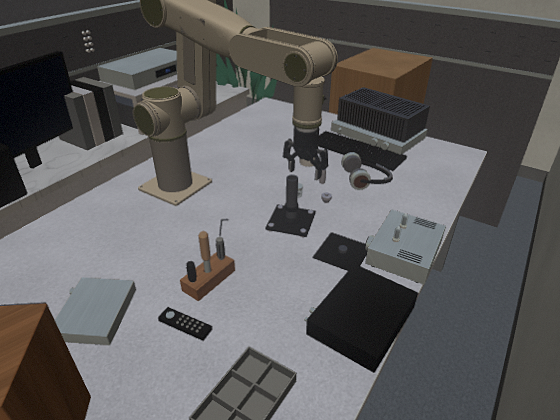

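View pics/side0.png

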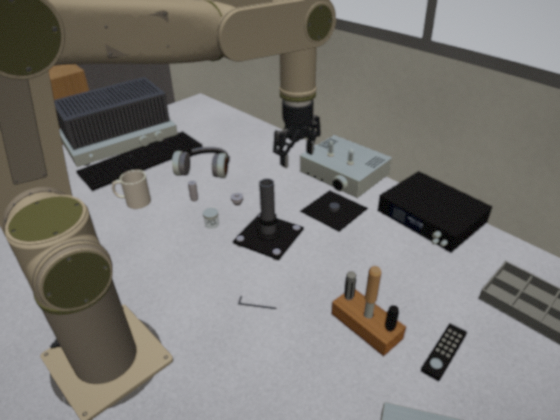

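View pics/wrist0.png

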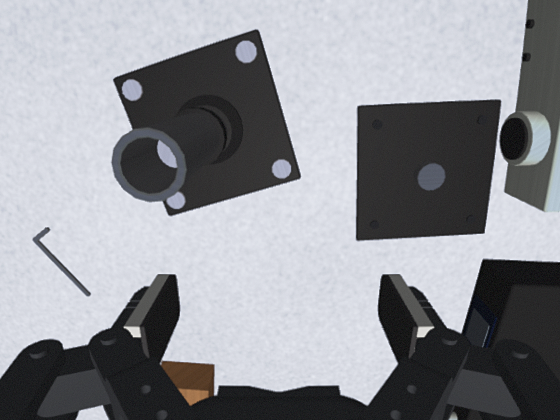

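Run:
```python
from h import *
w=load('wrist0');s=load('side0');c=load('scene0')
print('mouth',at_z(w,149,164,190), 'base corners',[at_z(w,u,v,18).round(1) for u,v in [(114,78),(258,30),(300,178),(170,215)]])
print('plate',[at_z(w,u,v,6).round(1) for u,v in [(358,106),(501,100),(487,233),(358,240)]])
a=cv2.imread('pics/side0.png');x=cv2.resize(a[150:270,140:320],None,fx=4.4,fy=4.4,interpolation=cv2.INTER_CUBIC);cv2.imwrite('pics/sideA.png',x)
x=cv2.resize(a[250:360,310:430],None,fx=5,fy=5,interpolation=cv2.INTER_CUBIC);cv2.imwrite('pics/sideB.png',x)
a=cv2.imread('pics/scene0.png');x=cv2.resize(a[210:310,160:260],None,fx=5.5,fy=5.5,interpolation=cv2.INTER_CUBIC);cv2.imwrite('pics/sceneB.png',x)
x=cv2.resize(a[160:250,260:360],None,fx=5.5,fy=5.5,interpolation=cv2.INTER_CUBIC);cv2.imwrite('pics/sceneA.png',x)
```

```text
mouth [530.63013811  45.21299143 190.        ] base corners [array([440. ,  94.4,  18. ]), array([579.9, 135. ,  18. ]), array([620.9,  -5.4,  18. ]), array([482. , -46.1,  18. ])]
plate [array([678.8,  66.4,   6. ]), array([826.5,  74.7,   6. ]), array([838.4, -72.5,   6. ]), array([688.9, -80.5,   6. ])]
```

View pics/sideA.png

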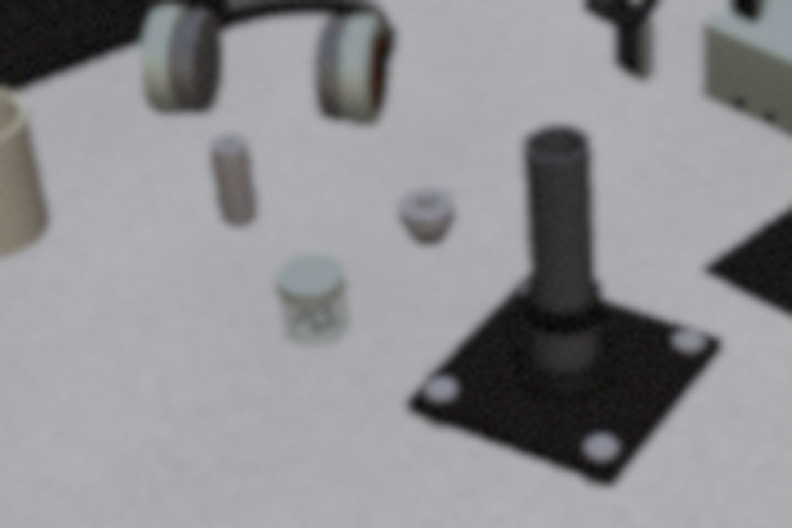

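View pics/sideB.png

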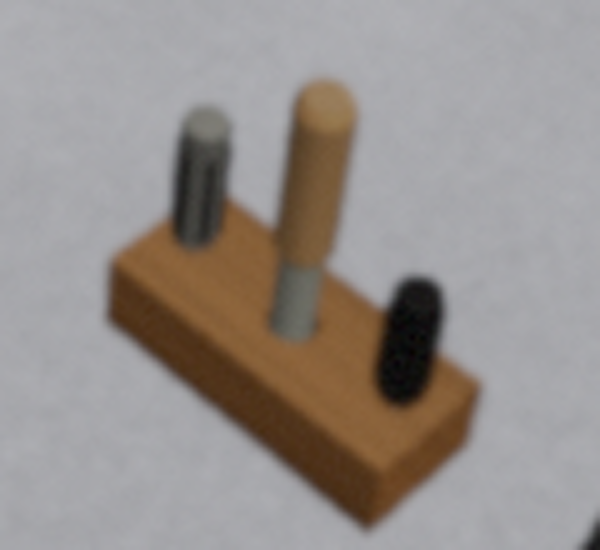

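View pics/sceneB.png

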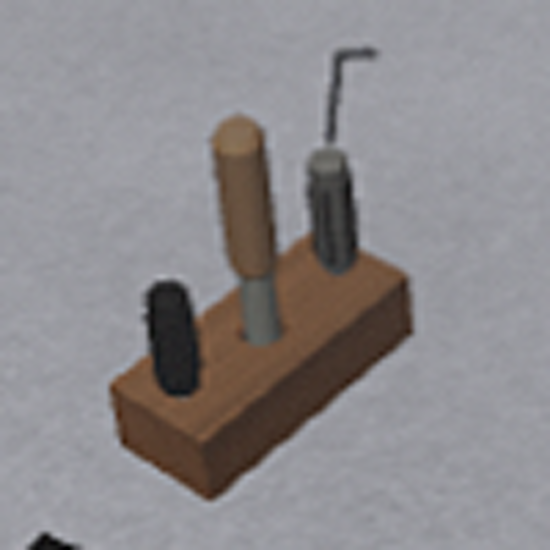

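View pics/sceneA.png

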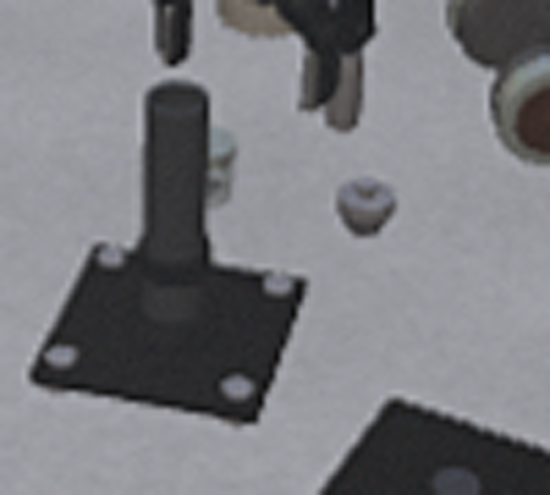

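Run:
```python
from h import *
w=load('wrist0');s=load('side0');c=load('scene0')
f=lambda u,v:(140+u/4.4,150+v/4.4)
print('slug top',at_z(s,*f(230,146),65),'foot',at_z(s,*f(238,216),0))
print('jar',at_z(s,*f(313,275),46),'cone',at_z(s,*f(428,204),38),'mouth',at_z(s,*f(558,142),190),'hp',at_z(s,*f(345,122),0),at_z(s,*f(180,112),0))
g=lambda u,v:(310+u/5,250+v/5)
for n,p,z in [('rod top',(328,103),180+5),('holebase',(294,330),45),('sd1 base',(195,238),45),('sd2 base',(399,395),45),('sd1 top',(206,120),120),('sd2top',(420,290),120)]: print(n,at_z(s,*g(*p),z).round(1))
print('block top corners',[at_z(s,*g(*p),45).round(1) for p in [(112,262),(372,472),(480,385),(228,197)]])
g=lambda u,v:(160+u/5.5,210+v/5.5)
for n,p,z in [('rod top',(240,130),185),('holebase',(263,335),45),('sd1 base',(341,262),45),('sd2 base',(180,385),45)]: print(n,at_z(c,*g(*p),z).round(1))
print('block top corners',[at_z(c,*g(*p),45).round(1) for p in [(112,385),(207,442),(410,276),(312,232)]])
g=lambda u,v:(260+u/5.5,160+v/5.5)
print('mouth',at_z(c,*g(178,95),190),'slugfoot',at_z(c,*g(344,123),0))
```

```text
slug top [491.11393036 345.67441791  65.        ] foot [492.70523692 352.82155677   0.        ]
jar [454.12116396 204.77704073  46.        ] cone [566.03937101 221.26074757  38.        ] mouth [528.87538288  41.28226571 190.        ] hp [624.96279987 395.48985916   0.        ] [543.64122039 501.51149161   0.        ]
rod top [ 466.3 -347.3  185. ]
holebase [ 466.2 -348.4   45. ]
sd1 base [ 478.1 -282.6   45. ]
sd2 base [ 468.8 -402.9   45. ]
sd1 top [ 478.8 -280.9  120. ]
sd2top [ 463.1 -405.   120. ]
block top corners [array([ 440.3, -264.6,   45. ]), array([ 427.7, -418.1,   45. ]), array([ 497.6, -425.2,   45. ]), array([ 509. , -277.6,   45. ])]
rod top [ 478.2 -343.6  185. ]
holebase [ 478.3 -346.1   45. ]
sd1 base [ 476.4 -277.1   45. ]
sd2 base [ 466.4 -399.1   45. ]
block top corners [array([ 436.3, -418.7,   45. ]), array([ 505.9, -422.3,   45. ]), array([ 516.1, -265.2,   45. ]), array([ 446.4, -266.2,   45. ])]
mouth [531.24584378  45.86121904 190.        ] slugfoot [497.12516269 354.06337921   0.        ]
```

move_arm --rows '[[[0.02, -0.008, 0, 0, 0, 0], [0.06, -0.024, 0, 0, 0, 0], [0.1, -0.04, 0, 0, 0, 0], [0.14, -0.055, 0, 0, 0, 0], [0.18, -0.07, 0, 0, 0, 0], [0.22, -0.085, 0, 0, 0, 0], [0.26, -0.1, 0, 0, 0, 0], [0.285, -0.108, 0, 0, 0, 0], [0.29, -0.108, 0, 0, 0, 0], [0.29, -0.108, 0, 0, 0, 0]]]' --grip 1

```text
time: 1.15
tool_pos: [491.7, 290.6, 238.9]
tcp_rot: [-180.0, 0.0, 90.1]
ft_force: [0.3, -0.8, 0.6]
finger_gap: 85.5
```

Run:
```python
from h import *
s=snap('wrist','wrist1'); print(sensors.sense()['tool_pos'],sensors.sense()['tcp_rot'],-s['R'].T@s['t'])
for z in (0,65): print(proj(s,(492,349,z)))
```

```text
[492.03556753 289.67782951 238.95928545] [-1.79978696e+02  4.15231903e-02  9.00347208e+01] [491.46375177 373.45921925 372.82690748]
[279.4028327  113.13953665]
[279.50202449 118.25903955]
```

View pics/wrist1.png

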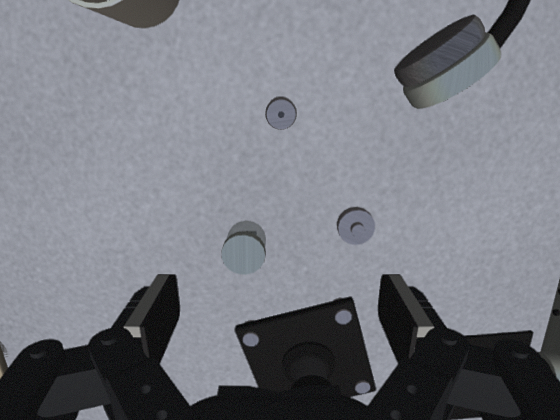

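Run:
```python
from h import *
s=load('wrist1'); print(at_z(s,281,114.5,65), at_z(s,281,113,0),at_z(s,246,253,46))
x=cv2.imread('pics/wrist1.png')[80:150,240:320]; cv2.imwrite('pics/w1c.png',cv2.resize(x,None,fx=7,fy=7,interpolation=cv2.INTER_CUBIC))
```

```text
[493.26619478 352.13634833  65.        ] [493.64168397 349.14276455   0.        ] [458.00479034 212.86115184  46.        ]
```

View pics/w1c.png

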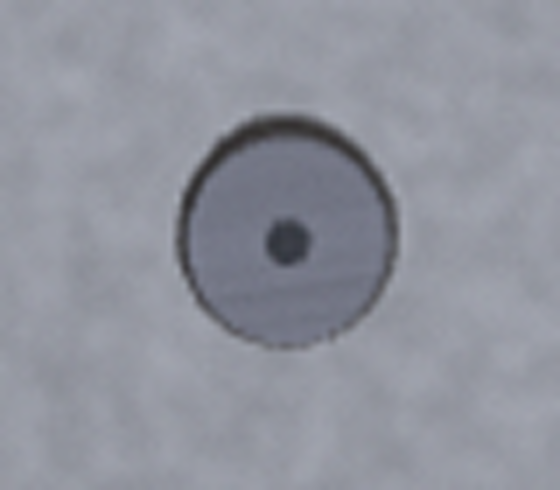

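move_arm --rows '[[[0.03, 0.001, 0.01, 0, 0, 0], [0.06, 0.001, 0.04, 0, 0, 0], [0.062, 0.001, 0.08, 0, 0, 0], [0.062, 0.001, 0.12, 0, 0, 0], [0.062, 0.001, 0.15, 0, 0, 0], [0.062, 0.001, 0.175, 0, 0, 0], [0.062, 0.001, 0.19, 0, 0, 0], [0.062, 0.001, 0.193, 0, 0, 0], [0.062, 0.001, 0.193, 0, 0, 0]]]'

```text
time: 2.1
tool_pos: [493.6, 351.4, 46.6]
tcp_rot: [180.0, 0.0, 89.9]
ft_force: [-0.5, -0.1, 0.1]
finger_gap: 85.3
```

Run:
```python
from h import *
s=snap('wrist','wrist2');snap('side','side2'); print(sensors.sense()['tool_pos'])
x=cv2.imread('pics/side2.png')[100:250,120:300]; cv2.imwrite('pics/s2c.png',cv2.resize(x,None,fx=4,fy=4,interpolation=cv2.INTER_CUBIC))
```

```text
[494.37981062 352.39583322  48.15281988]
```

View pics/wrist2.png

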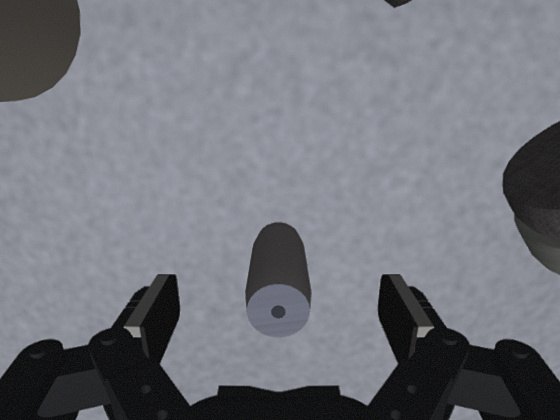

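View pics/s2c.png

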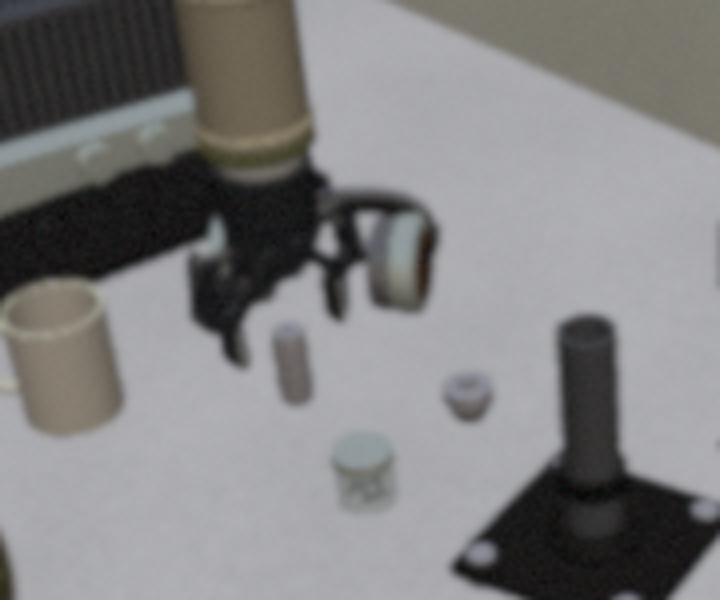

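Run:
```python
from h import *
s=load('wrist2');print(at_z(s,279,312,65)); print(proj(s,sensors.sense()['tool_pos']))
```

```text
[493.55181758 352.3134183   65.        ]
[280.89499744 288.46244206]
```

Aligned; close.

move_arm --rows '[[[0, 0, 0, 0, 0, 0], [0, 0, 0, 0, 0, 0], [0, 0, 0, 0, 0, 0], [0, 0, 0, 0, 0, 0], [0, 0, 0, 0, 0, 0], [0, 0, 0, 0, 0, 0], [0, 0, 0, 0, 0, 0], [0, 0, 0, 0, 0, 0]]]' --grip 0 --newtons 50

```text
time: 3.0
tool_pos: [493.4, 352.3, 46.9]
tcp_rot: [180.0, -0.0, 90.0]
ft_force: [-0.2, -0.6, 5.7]
finger_gap: 25.9
```

move_arm --rows '[[[0, 0, -0.02, 0, 0, 0], [0, 0, -0.06, 0, 0, 0], [0, 0, -0.11, 0, 0, 0], [0, 0, -0.16, 0, 0, 0], [0, 0, -0.2, 0, 0, 0], [0, 0, -0.22, 0, 0, 0], [0, 0, -0.22, 0, 0, 0], [0, 0, -0.22, 0, 0, 0]]]'

```text
time: 3.8
tool_pos: [492.6, 351.8, 264.6]
tcp_rot: [-179.9, 0.1, 90.0]
ft_force: [0.0, 0.4, -4.0]
finger_gap: 25.8
```

Run:
```python
from h import *
s=snap('wrist','wrist3'); t=sensors.sense();print(t['tool_pos'],t['tcp_rot'],t['ft_force'])
x=cv2.imread('pics/wrist3.png')[200:420,180:380]; cv2.imwrite('pics/w3c.png',cv2.resize(x,None,fx=2.7,fy=2.7,interpolation=cv2.INTER_CUBIC))
```

```text
[492.0053906  351.46431598 263.29077458] [-1.79794660e+02  1.19071185e-01  9.00008088e+01] [ 0.1485247   0.07309313 -3.35704653]
```

View pics/wrist3.png

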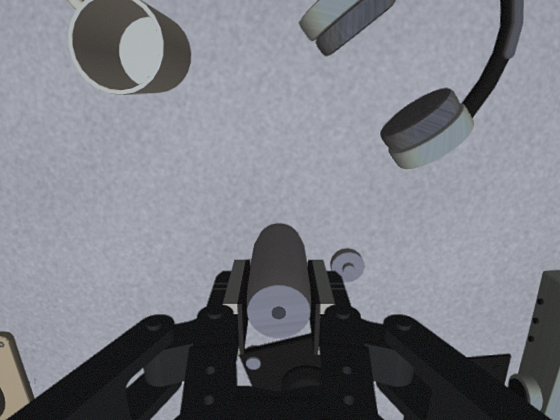

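View pics/w3c.png

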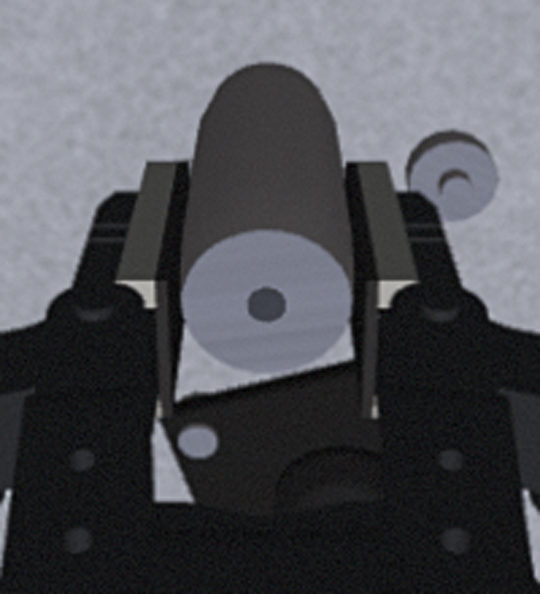

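move_arm --rows '[[[-0.02, 0.002, 0, 0, 0, 0], [-0.05, 0.005, 0, 0, 0, 0], [-0.09, 0.01, 0, 0, 0, 0], [-0.13, 0.014, 0, 0, 0, 0], [-0.17, 0.018, 0, 0, 0, 0], [-0.21, 0.022, 0, 0, 0, 0], [-0.25, 0.026, 0, 0, 0, 0], [-0.29, 0.03, 0, 0, 0, 0], [-0.33, 0.034, 0, 0, 0, 0], [-0.36, 0.037, 0, 0, 0, 0], [-0.37, 0.037, 0, 0, 0, 0], [-0.37, 0.037, 0, 0, 0, 0], [-0.37, 0.037, 0, 0, 0, 0]]]'

```text
time: 5.15
tool_pos: [529.3, -17.2, 264.7]
tcp_rot: [-179.8, -0.1, 90.0]
ft_force: [0.0, 0.5, -2.2]
finger_gap: 25.9
```

Run:
```python
from h import *
s=snap('wrist','wrist4'); t=sensors.sense();print(t['tool_pos'],t['tcp_rot'],t['ft_force'],-s['R'].T@s['t'])
x=cv2.imread('pics/wrist4.png')[60:260,180:380]; cv2.imwrite('pics/w4c.png',cv2.resize(x,None,fx=3,fy=3,interpolation=cv2.INTER_CUBIC))
```

```text
[529.50388884 -16.78491725 265.09706257] [-1.79890593e+02 -4.98356418e-02  9.00494170e+01] [-0.24698602 -0.32378393 -3.25569144] [529.5520028   65.50748578 398.67132186]
```

View pics/wrist4.png

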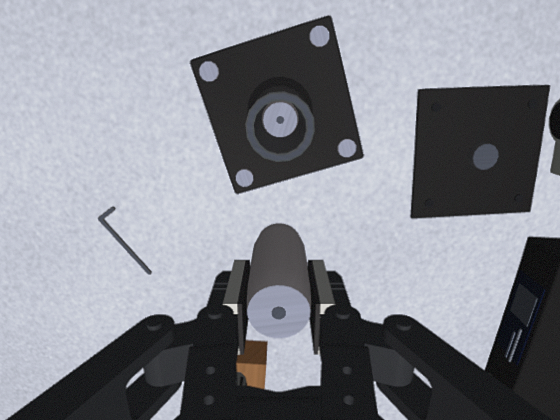

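View pics/w4c.png

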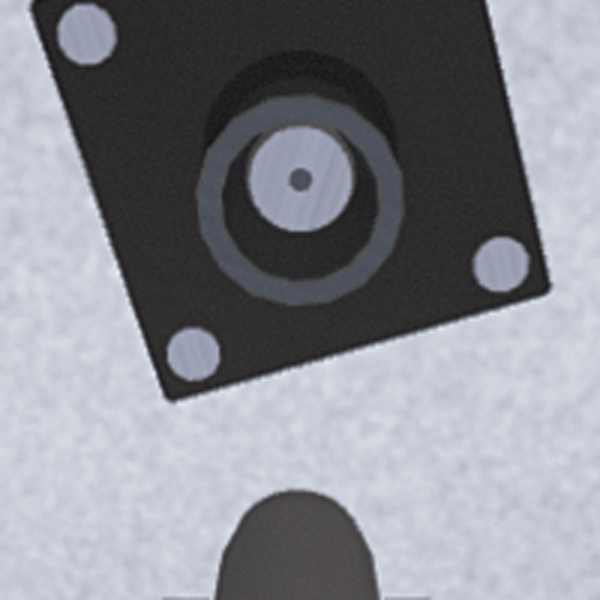

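Run:
```python
from h import *
s=load('wrist4');c=-s['R'].T@s['t']
print(at_z(s,280.2,126.5,190),at_z(s,280,120,139),at_z(s,279,313,c[2]-133+19))
# foot front outline bottom of slug: furthest-up pixel (279,224): compare predicted foot circle
m=at_z(s,279,313,c[2]-133+19)
for zo in (-46,):
  P=[proj(s,(m[0]+12.3*np.cos(a),m[1]+12.3*np.sin(a),c[2]-133+zo)) for a in np.linspace(0,6.28,60)]
  P=np.array(P);print(P[:,1].min(),P[P[:,1].argmin()])
```

```text
[529.82119881  44.54025948 190.        ] [529.73913483  44.03421293 139.        ] [529.31224955 -15.6282362  284.67132186]
221.78488931710166 [278.66120758 221.78488932]
```

move_arm --rows '[[[0.02, 0.0005, 0, 0, 0, 0], [0.05, 0.0005, 0, 0, 0, 0], [0.0603, 0.0005, 0, 0, 0, 0], [0.0603, 0.0005, 0.005, 0, 0, 0], [0.0603, 0.0005, 0.015, 0, 0, 0], [0.0603, 0.0005, 0.022, 0, 0, 0], [0.0603, 0.0005, 0.028, 0, 0, 0], [0.0603, 0.0005, 0.032, 0, 0, 0], [0.0603, 0.0005, 0.036, 0, 0, 0], [0.0603, 0.0005, 0.039, 0, 0, 0], [0.0603, 0.0005, 0.039, 0, 0, 0]]]'

```text
time: 6.3
tool_pos: [530.4, 42.2, 226.9]
tcp_rot: [-180.0, -0.0, 90.0]
ft_force: [0.0, -0.2, -3.6]
finger_gap: 26.2
```

Run:
```python
from h import *
s=snap('wrist','wrist5');snap('side','side5');t=sensors.sense();print(t['tool_pos'],t['tcp_rot'],t['ft_force'])
a=cv2.imread('pics/side5.png')[100:300,180:380]
b=cv2.imread('pics/wrist5.png')[180:380,180:380]
cv2.imwrite('pics/c5.png',cv2.resize(np.hstack([a,b]),None,fx=2,fy=2,interpolation=cv2.INTER_CUBIC))
```

```text
[530.60298792  42.23745904 227.46107378] [1.79986353e+02 3.94165477e-03 8.99938313e+01] [ 0.59247873  0.58404779 -2.69957819]
```

View pics/c5.png

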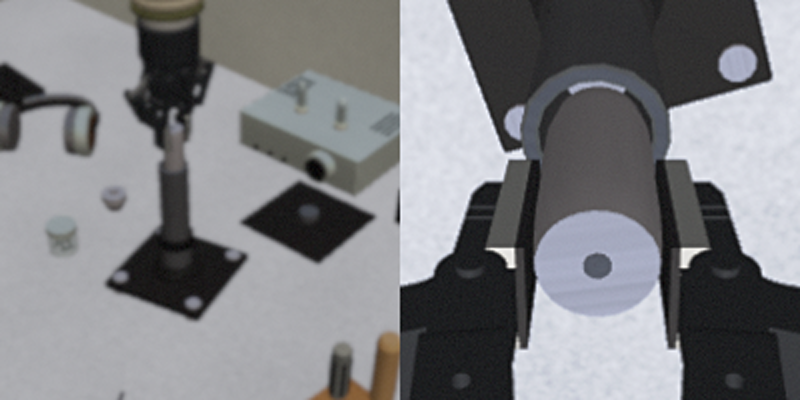

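move_arm --rows '[[[0, 0, 0.004, 0, 0, 0], [0, 0, 0.008, 0, 0, 0], [0, 0, 0.012, 0, 0, 0], [0, 0, 0.016, 0, 0, 0], [0, 0, 0.02, 0, 0, 0], [0, 0, 0.024, 0, 0, 0], [0, 0, 0.024, 0, 0, 0], [0, 0, 0.024, 0, 0, 0]]]'

```text
time: 7.2
tool_pos: [530.3, 42.3, 203.0]
tcp_rot: [-180.0, -0.0, 90.0]
ft_force: [-0.7, 0.7, -4.4]
finger_gap: 26.2
```

Run:
```python
from h import *
s=snap('wrist','wrist6');t=sensors.sense();print(t['tool_pos'],t['tcp_rot'],t['ft_force'],t['wrist_torque'])
b=cv2.imread('pics/wrist6.png')[180:380,180:380]
cv2.imwrite('pics/c6.png',cv2.resize(b,None,fx=3,fy=3,interpolation=cv2.INTER_CUBIC))
```

```text
[530.36837005  42.32697086 203.13538595] [-1.79973787e+02 -1.66315342e-03  9.00005417e+01] [-0.34806239  1.43332921 -5.39965411] [ 0.24058687  0.15244257 -0.05457065]
```

View pics/c6.png

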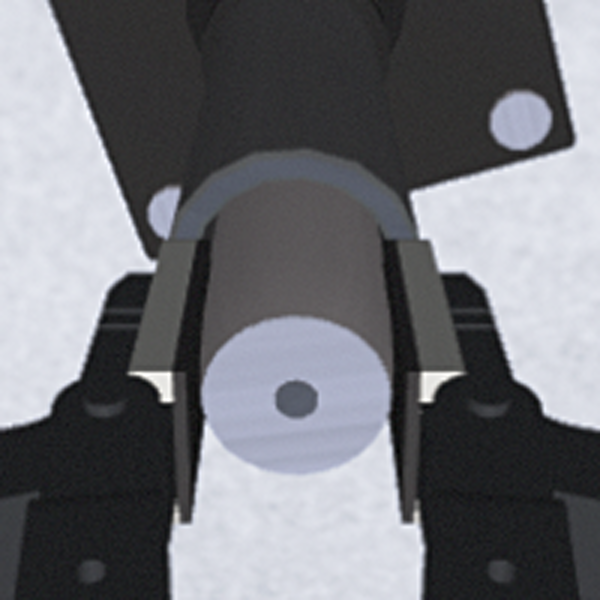

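Well inside, light lateral load. Release.

move_arm --rows '[[[0, 0, 0, 0, 0, 0], [0, 0, 0, 0, 0, 0], [0, 0, 0, 0, 0, 0], [0, 0, 0, 0, 0, 0], [0, 0, 0, 0, 0, 0], [0, 0, 0, 0, 0, 0], [0, 0, 0, 0, 0, 0]]]' --grip 1

```text
time: 7.95
tool_pos: [530.5, 42.3, 203.3]
tcp_rot: [180.0, 0.0, 90.0]
ft_force: [-1.2, 0.7, -0.3]
finger_gap: 85.2
```

Run:
```python
from h import *
s=snap('wrist','wrist7');snap('side','side7');t=sensors.sense();print(t['tool_pos'],t['finger_gap'],t['ft_force'],t['wrist_torque'])
a=cv2.imread('pics/side7.png')[100:300,180:380]
b=cv2.imread('pics/wrist7.png')[180:380,180:380]
cv2.imwrite('pics/c7.png',cv2.resize(np.hstack([a,b]),None,fx=2,fy=2,interpolation=cv2.INTER_CUBIC))
```

```text
[530.5020743   42.32843774 203.28194756] 85.04709154691297 [1.31548476 0.08019016 0.37562756] [-0.0366518  -0.01875625  0.07503708]
```

View pics/c7.png

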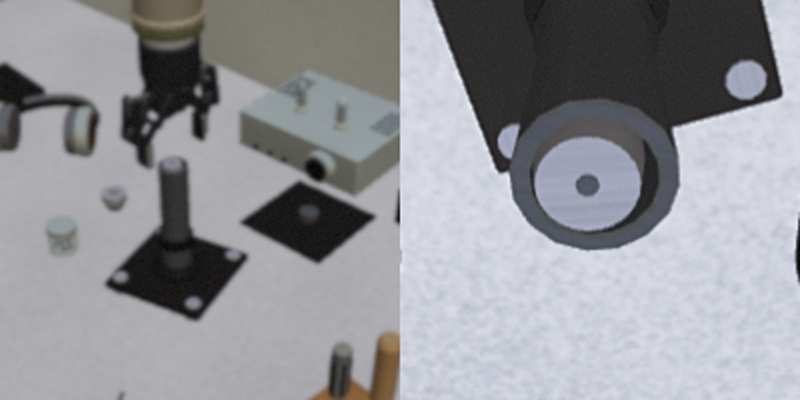

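move_arm --rows '[[[0, 0, -0.02, 0, 0, 0], [0, 0, -0.06, 0, 0, 0], [-0.02, -0.002, -0.09, 0, 0, 0], [-0.06, -0.008, -0.1, 0, 0, 0], [-0.1, -0.013, -0.1, 0, 0, 0], [-0.14, -0.018, -0.1, 0, 0, 0], [-0.18, -0.023, -0.1, 0, 0, 0], [-0.22, -0.028, -0.1, 0, 0, 0], [-0.26, -0.034, -0.1, 0, 0, 0], [-0.3, -0.039, -0.1, 0, 0, 0], [-0.34, -0.044, -0.1, 0, 0, 0], [-0.38, -0.05, -0.1, 0, 0, 0], [-0.42, -0.055, -0.1, 0, 0, 0], [-0.445, -0.058, -0.1, 0, 0, 0], [-0.45, -0.058, -0.1, 0, 0, 0], [-0.45, -0.058, -0.1, 0, 0, 0], [-0.45, -0.058, -0.1, 0, 0, 0]]]'

```text
time: 9.75
tool_pos: [472.8, -406.8, 303.3]
tcp_rot: [180.0, -0.0, 90.0]
ft_force: [0.2, -0.0, 0.3]
finger_gap: 85.4
```

Run:
```python
from h import *
s=snap('wrist','wrist8');t=sensors.sense();print(t['tool_pos'],t['tcp_rot'])
```

```text
[ 472.93673804 -406.54682265  303.3756061 ] [ 1.79993959e+02 -2.01793714e-02  9.00630092e+01]
```

View pics/wrist8.png

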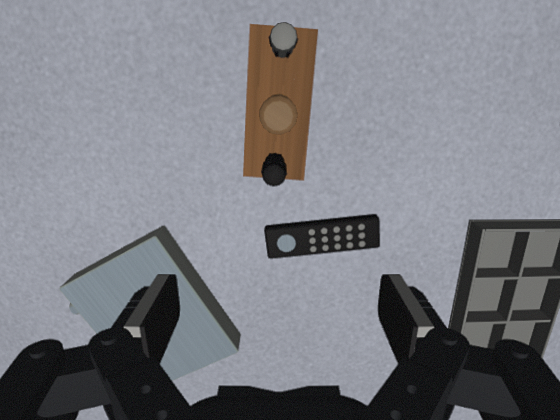

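Run:
```python
from h import *
s=load('wrist8')
x=cv2.imread('pics/wrist8.png')[10:200,220:340]; cv2.imwrite('pics/w8c.png',cv2.resize(x,None,fx=3.1,fy=3.1,interpolation=cv2.INTER_CUBIC))
print([at_z(s,u,v,45).round(1) for u,v in [(250,24),(318,29),(305,180),(244,177)]])
print('top',at_z(s,278,114,182),at_z(s,278,114,185))
c=np.mean([at_z(s,u,v,45) for u,v in [(250,24),(318,29),(305,180),(244,177)]],0);print(c)
print('sd',at_z(s,284,36,120),at_z(s,273.5,172,120))
```

```text
[array([ 443.4, -260.5,   45. ]), array([ 512.6, -265.2,   45. ]), array([ 502.7, -423.9,   45. ]), array([ 433. , -420.4,   45. ])]
top [ 472.12247209 -341.12387382  182.        ] [ 472.12874582 -340.92327683  185.        ]
[ 472.93616876 -342.47880836   45.        ]
sd [ 476.97410169 -281.92385124  120.        ] [ 467.84068767 -397.24625716  120.        ]
```

View pics/w8c.png

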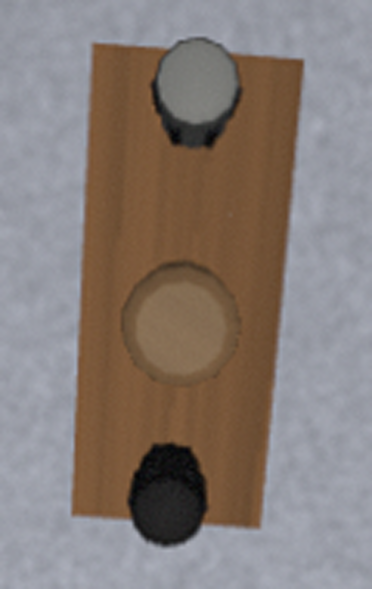

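move_arm --rows '[[[0.03, 0, 0, 0, 0, 0], [0.06, -0.0006, 0.005, 0, 0, 0], [0.065, -0.0006, 0.03, 0, 0, 0], [0.065, -0.0006, 0.065, 0, 0, 0], [0.065, -0.0006, 0.1, 0, 0, 0], [0.065, -0.0006, 0.13, 0, 0, 0], [0.065, -0.0006, 0.15, 0, 0, 0], [0.065, -0.0006, 0.16, 0, 0, 0], [0.065, -0.0006, 0.165, 0, 0, 0], [0.065, -0.0006, 0.17, 0, 0, 0], [0.065, -0.0006, 0.175, 0, 0, 0], [0.065, -0.0006, 0.175, 0, 0, 0]]]'

```text
time: 11.0
tool_pos: [472.1, -342.7, 128.5]
tcp_rot: [180.0, 0.0, 90.0]
ft_force: [-1.2, -0.1, -0.8]
finger_gap: 85.5
```

Run:
```python
from h import *
s=snap('wrist','wrist9');snap('side','side9');t=sensors.sense();print(t['tool_pos'],t['tcp_rot'],t['ft_force'])
a=cv2.imread('pics/side9.png')[200:360,290:430]
b=cv2.imread('pics/wrist9.png')
cv2.imwrite('pics/c9.png',cv2.resize(a,None,fx=4,fy=3.7,interpolation=cv2.INTER_CUBIC))
```

```text
[ 472.15297849 -342.91932409  128.88726035] [1.79964906e+02 2.81322637e-02 8.99948299e+01] [ 0.56251923 -0.25517942  0.45658837]
```

View pics/c9.png

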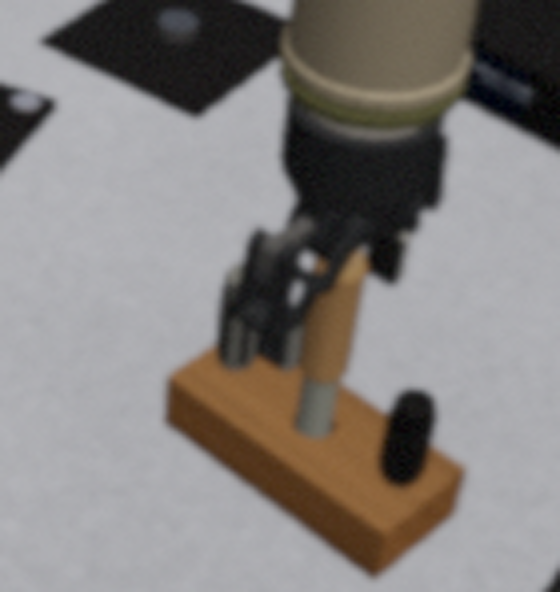

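View pics/wrist9.png

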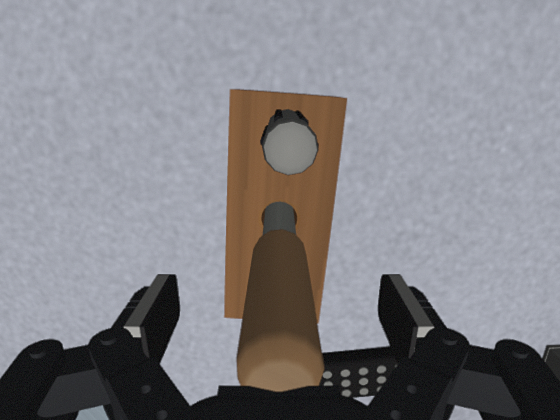

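move_arm --rows '[[[0, 0, 0, 0, 0, 0], [0, 0, 0, 0, 0, 0], [0, 0, 0, 0, 0, 0], [0, 0, 0, 0, 0, 0], [0, 0, 0, 0, 0, 0], [0, 0, 0, 0, 0, 0], [0, 0, 0, 0, 0, 0], [0, 0, 0, 0, 0, 0]]]' --grip 0 --newtons 110

```text
time: 11.9
tool_pos: [472.2, -342.9, 128.8]
tcp_rot: [180.0, 0.0, 90.0]
ft_force: [0.3, -0.2, 4.5]
finger_gap: 25.6
```

Run:
```python
from h import *
s=snap('wrist','wrist10');t=sensors.sense();print(t['tool_pos'],t['tcp_rot'],t['ft_force'],t['finger_gap'],t['wrist_torque'])
```

```text
[ 472.21012005 -342.90770431  128.75576701] [1.79958123e+02 3.43343560e-02 8.99996009e+01] [ 0.5335668  -0.33704227  4.67830856] 26.1738653193542 [ 0.02510886 -0.1321542   0.02951357]
```

View pics/wrist10.png

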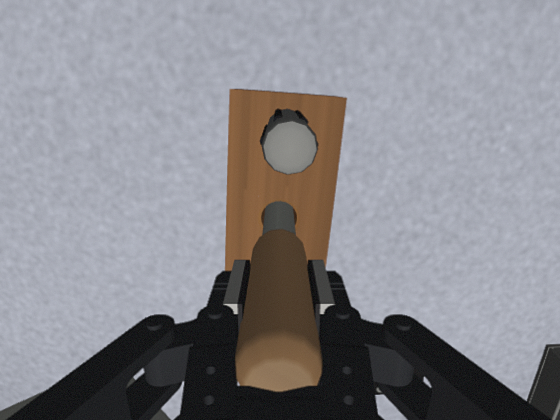

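move_arm --rows '[[[0, 0, -0.01, 0, 0, 0], [0, 0, -0.03, 0, 0, 0], [0, 0, -0.05, 0, 0, 0], [0, 0, -0.08, 0, 0, 0], [0, 0, -0.12, 0, 0, 0], [0, 0, -0.16, 0, 0, 0], [0, 0, -0.195, 0, 0, 0], [0, 0, -0.215, 0, 0, 0], [0, 0, -0.22, 0, 0, 0], [0, 0, -0.22, 0, 0, 0], [0, 0, -0.22, 0, 0, 0]]]'

```text
time: 13.05
tool_pos: [471.4, -342.2, 346.2]
tcp_rot: [-179.9, -0.1, 90.0]
ft_force: [0.2, -0.1, -2.2]
finger_gap: 25.5
```

Run:
```python
from h import *
s=snap('wrist','wrist11');snap('side','side11');snap('scene','scene11');t=sensors.sense();print(t['tool_pos'],t['tcp_rot'],t['ft_force'],t['finger_gap'],t['wrist_torque'])
a=cv2.imread('pics/side11.png')[100:340,290:450]
b=cv2.imread('pics/wrist11.png')[180:420,160:400]
c=cv2.imread('pics/scene11.png')[80:320,140:300]
cv2.imwrite('pics/c11.png',cv2.resize(np.hstack([a,b,c]),None,fx=1.42,fy=1.42,interpolation=cv2.INTER_CUBIC))
```

```text
[ 471.37850316 -342.22700617  346.18646083] [-1.79853590e+02 -1.27778299e-01  8.99987146e+01] [-0.12415703 -0.42043056 -1.57378855] 25.63947626894714 [ 0.03669281 -0.01899618  0.00675652]
```

View pics/c11.png

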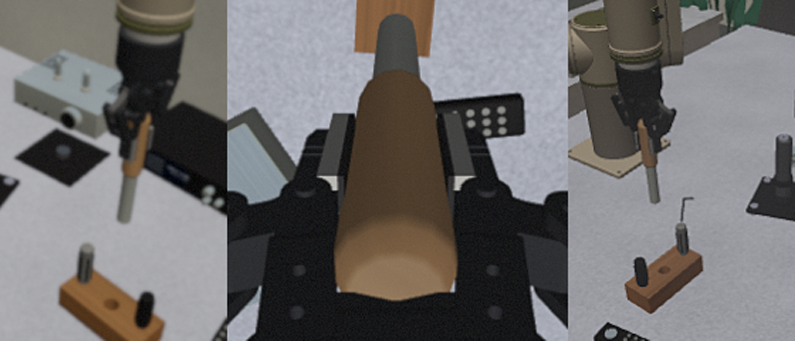

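Run:
```python
from h import *
s=load('wrist11');c=-s['R'].T@s['t'];t=np.array([471.4,-342.2,346.2]);print(c-t)
# camera->tcp nominal offset
tc=c-np.array([0,83,133])
for dy in (-2,0,2):
  P=np.array([proj(s,(tc[0]+10*np.cos(a),tc[1]+dy+10*np.sin(a),tc[2]-124)) for a in np.linspace(0,6.28,90)]);print(dy,P[P[:,1].argmin()],P[:,0].min(),P[:,0].max())
x=cv2.imread('pics/wrist11.png')[170:260,240:320];cv2.imwrite('pics/w11c.png',cv2.resize(x,None,fx=6,fy=6,interpolation=cv2.INTER_CUBIC))
for n,f,(u,v) in [('side','side11',(0,0)),('scene','scene11',(0,0))]:
  a=cv2.imread('pics/'+f+'.png')
  q=a[255:345,320:420] if n=='side' else a[235:305,170:245]
  cv2.imwrite('pics/'+n+'11c.png',cv2.resize(q,None,fx=6,fy=6,interpolation=cv2.INTER_CUBIC))
```

```text
[  0.19857094  82.50155377 134.02698881]
-2 [279.87593377 192.81075415] 266.5966022264256 292.6612536556871
0 [279.87789228 190.27154143] 266.56755932067614 292.6931150564437
2 [279.87985016 187.72057973] 266.53845551452264 292.72503515244955
```

View pics/w11c.png

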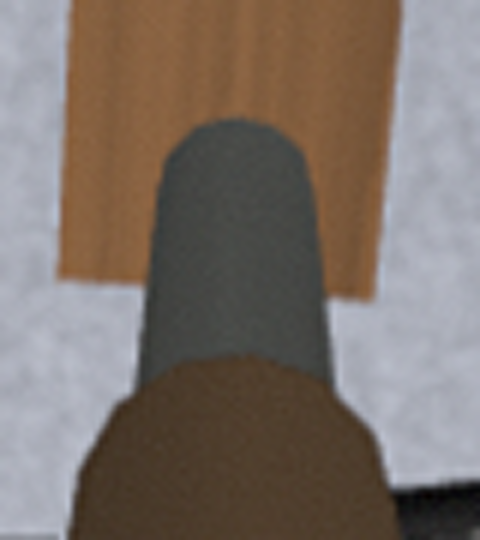

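View pics/side11c.png

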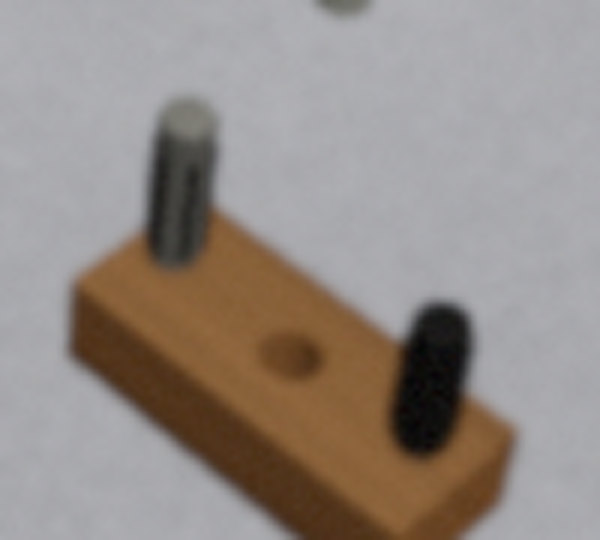

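View pics/scene11c.png

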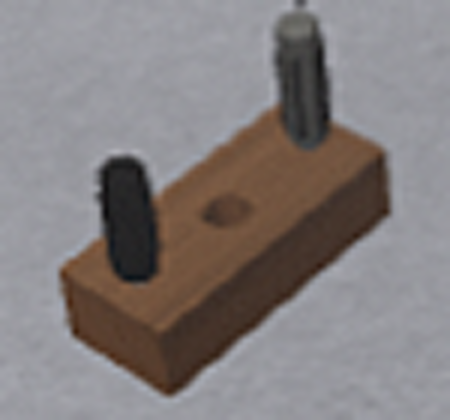

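move_arm --rows '[[[0.02, 0.003, 0, 0, 0, 0], [0.05, 0.008, 0, 0, 0, 0], [0.09, 0.014, 0, 0, 0, 0], [0.13, 0.02, 0, 0, 0, 0], [0.17, 0.026, 0, 0, 0, 0], [0.21, 0.032, 0, 0, 0, 0], [0.25, 0.038, 0, 0, 0, 0], [0.29, 0.044, 0, 0, 0, 0], [0.33, 0.05, 0, 0, 0, 0], [0.365, 0.056, 0, 0, 0, 0], [0.382, 0.058, 0, 0, 0, 0], [0.386, 0.0585, 0, 0, 0, 0], [0.386, 0.0585, 0, 0, 0, 0], [0.386, 0.0585, 0, 0, 0, 0]]]'

```text
time: 14.6
tool_pos: [530.1, 42.8, 348.1]
tcp_rot: [-180.0, 0.0, 90.0]
ft_force: [-0.4, -1.1, -1.0]
finger_gap: 25.8
```

Run:
```python
from h import *
s=snap('wrist','wrist12');snap('side','side12');t=sensors.sense();print(t['tool_pos'],t['tcp_rot'],t['ft_force'],t['finger_gap'])
a=cv2.imread('pics/side12.png')[60:300,180:380]
b=cv2.imread('pics/wrist12.png')[120:360,180:380]
cv2.imwrite('pics/c12.png',cv2.resize(np.hstack([a,b]),None,fx=2,fy=2,interpolation=cv2.INTER_CUBIC))
```

```text
[530.26491625  42.36440629 348.20571435] [-1.79989173e+02  1.51342236e-02  8.99240667e+01] [ 0.52171638 -1.19946098 -1.33936249] 25.472082524482463
```

View pics/c12.png

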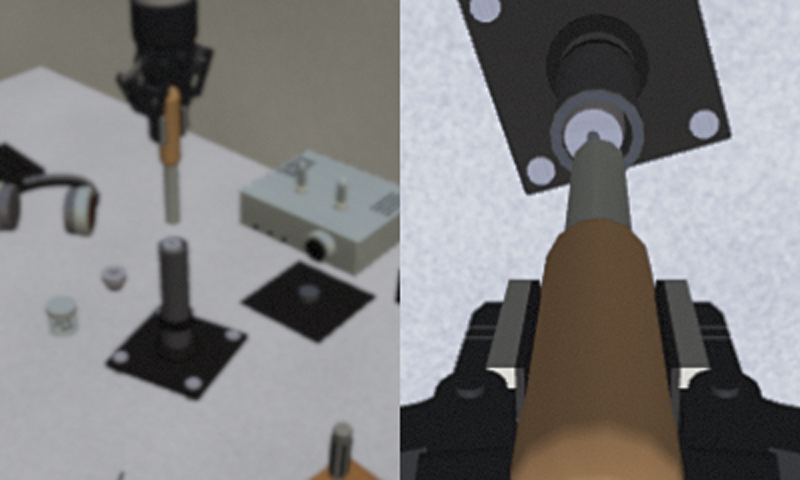

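Run:
```python
from h import *
s=load('wrist12');c=-s['R'].T@s['t'];tc=c-np.array([0,83,133.5])
print(tc,at_z(s,278,186.5,190),at_z(s,277.3,186.5,189))
P=np.array([proj(s,(tc[0]+10*np.cos(a),tc[1]+10*np.sin(a),tc[2]-124)) for a in np.linspace(0,6.28,90)]);print(P[P[:,1].argmin()],P[:,0].mean())
```

```text
[530.11722473  42.68149305 348.44527741] [529.27338414  45.33246784 190.        ] [528.66853437  45.05754789 189.        ]
[279.22897562 189.2161789 ] 279.12908927188033
```

move_arm --rows '[[[0.002, 0, 0.005, 0, 0, 0], [0.002, 0, 0.012, 0, 0, 0], [0.002, 0, 0.018, 0, 0, 0], [0.002, 0, 0.022, 0, 0, 0], [0.002, 0, 0.024, 0, 0, 0], [0.002, 0, 0.025, 0, 0, 0], [0.002, 0, 0.025, 0, 0, 0]]]'

```text
time: 15.4
tool_pos: [530.4, 45.4, 323.3]
tcp_rot: [180.0, -0.0, 90.0]
ft_force: [1.3, 0.5, -1.2]
finger_gap: 25.6
```

Run:
```python
from h import *
s=snap('wrist','wrist13');snap('side','side13');t=sensors.sense();print(t['tool_pos'],t['ft_force'],t['wrist_torque'])
a=cv2.imread('pics/side13.png')[60:300,180:380]
b=cv2.imread('pics/wrist13.png')[120:360,180:380]
cv2.imwrite('pics/c13.png',cv2.resize(np.hstack([a,b]),None,fx=2,fy=2,interpolation=cv2.INTER_CUBIC))
```

```text
[530.51523986  45.35980655 323.58482904] [ 0.71738105 -0.1543317  -1.37656961] [-0.00983848  0.01979267  0.00948502]
```

View pics/c13.png

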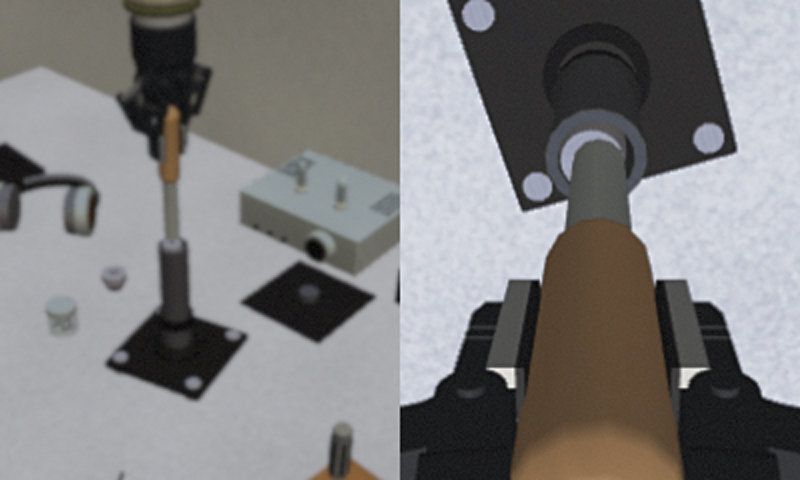

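move_arm --rows '[[[0, 0, 0.001, 0, 0, 0], [0, 0, 0.002, 0, 0, 0], [0, 0, 0.003, 0, 0, 0], [0, 0, 0.004, 0, 0, 0], [0, 0, 0.005, 0, 0, 0], [0, 0, 0.006, 0, 0, 0], [0, 0, 0.006, 0, 0, 0]]]'

```text
time: 16.2
tool_pos: [530.3, 45.3, 317.1]
tcp_rot: [-180.0, 0.0, 90.0]
ft_force: [-1.0, 0.3, -1.6]
finger_gap: 25.8
```

move_arm --rows '[[[0, 0, 0.001, 0, 0, 0], [0, 0, 0.002, 0, 0, 0], [0, 0, 0.003, 0, 0, 0], [0, 0, 0.004, 0, 0, 0], [0, 0, 0.004, 0, 0, 0]]]'

```text
time: 16.7
tool_pos: [531.4, 45.2, 314.9]
tcp_rot: [179.8, 0.0, 90.0]
ft_force: [1.3, -0.9, 5.4]
finger_gap: 25.6
```

move_arm --rows '[[[0, 0, 0.001, 0, 0, 0], [0, 0, 0.002, 0, 0, 0], [0, 0, 0.003, 0, 0, 0], [0, 0, 0.003, 0, 0, 0]]]'

```text
time: 17.1
tool_pos: [532.1, 45.2, 314.1]
tcp_rot: [179.6, 0.0, 90.0]
ft_force: [-0.3, -0.8, 15.1]
finger_gap: 25.8
```

move_arm --rows '[[[0, 0, 0.001, 0, 0, 0], [0, 0, 0.002, 0, 0, 0], [0, 0, 0.002, 0, 0, 0]]]'

```text
time: 17.4
tool_pos: [532.0, 45.2, 311.7]
tcp_rot: [179.6, 0.0, 90.0]
ft_force: [-0.0, -0.2, 11.1]
finger_gap: 25.7
```

move_arm --rows '[[[0, 0, 0.001, 0, 0, 0], [0, 0, 0.002, 0, 0, 0], [0, 0, 0.002, 0, 0, 0]]]'

```text
time: 17.7
tool_pos: [531.8, 45.2, 309.4]
tcp_rot: [179.7, 0.0, 90.0]
ft_force: [1.0, 0.6, 11.1]
finger_gap: 25.7
```

move_arm --rows '[[[0, 0, 0.001, 0, 0, 0], [0, 0, 0.002, 0, 0, 0], [0, 0, 0.003, 0, 0, 0], [0, 0, 0.004, 0, 0, 0], [0, 0, 0.005, 0, 0, 0], [0, 0, 0.006, 0, 0, 0], [0, 0, 0.007, 0, 0, 0], [0, 0, 0.008, 0, 0, 0]]]'

```text
time: 18.5
tool_pos: [532.1, 45.2, 302.0]
tcp_rot: [179.6, 0.0, 90.0]
ft_force: [0.3, -0.3, 14.7]
finger_gap: 25.5
```

move_arm --rows '[[[0, 0, 0.001, 0, 0, 0], [0, 0, 0.002, 0, 0, 0], [0, 0, 0.003, 0, 0, 0], [0, 0, 0.003, 0, 0, 0]]]'

```text
time: 18.9
tool_pos: [532.0, 45.2, 298.5]
tcp_rot: [179.6, 0.0, 90.0]
ft_force: [0.4, 0.1, 11.5]
finger_gap: 25.8
```

move_arm --rows '[[[0, 0, 0.001, 0, 0, 0], [0, 0, 0.002, 0, 0, 0], [0, 0, 0.003, 0, 0, 0], [0, 0, 0.003, 0, 0, 0]]]'

```text
time: 19.3
tool_pos: [531.9, 45.2, 295.4]
tcp_rot: [179.7, 0.0, 90.0]
ft_force: [1.2, 0.3, 10.1]
finger_gap: 25.7
```

move_arm --rows '[[[0, 0, 0.001, 0, 0, 0], [0, 0, 0.002, 0, 0, 0], [0, 0, 0.003, 0, 0, 0], [0, 0, 0.003, 0, 0, 0]]]'

```text
time: 19.7
tool_pos: [532.0, 45.2, 292.4]
tcp_rot: [179.7, 0.0, 90.0]
ft_force: [0.6, -0.8, 10.4]
finger_gap: 25.9
```

Run:
```python
from h import *
t=sensors.sense();print(t['time'],t['tool_pos'],t['ft_force'],t['wrist_torque'])
```

```text
19.7 [531.96477806  45.22607754 292.37611874] [ 0.63217584 -0.76644043 10.40225859] [-0.03337621 -0.06601212  0.0323803 ]
```

move_arm --rows '[[[0, 0, 0.001, 0, 0, 0], [0, 0, 0.002, 0, 0, 0], [0, 0, 0.003, 0, 0, 0], [0, 0, 0.003, 0, 0, 0]]]'

```text
time: 20.1
tool_pos: [532.0, 45.2, 289.3]
tcp_rot: [179.7, 0.0, 90.0]
ft_force: [2.2, 0.5, 10.5]
finger_gap: 25.5
```

move_arm --rows '[[[0, 0, 0.001, 0, 0, 0], [0, 0, 0.002, 0, 0, 0], [0, 0, 0.002, 0, 0, 0]]]'

```text
time: 20.4
tool_pos: [531.9, 45.2, 287.3]
tcp_rot: [179.7, 0.0, 90.0]
ft_force: [1.0, 0.7, 10.4]
finger_gap: 26.2
```

move_arm --rows '[[[0, 0, 0.001, 0, 0, 0], [0, 0, 0.002, 0, 0, 0], [0, 0, 0.003, 0, 0, 0], [0, 0, 0.003, 0, 0, 0]]]'

```text
time: 20.8
tool_pos: [532.0, 45.2, 284.4]
tcp_rot: [179.7, 0.0, 90.0]
ft_force: [0.4, -0.6, 11.7]
finger_gap: 26.1
```

move_arm --rows '[[[0, 0, 0.001, 0, 0, 0], [0, 0, 0.002, 0, 0, 0], [0, 0, 0.002, 0, 0, 0]]]'

```text
time: 21.1
tool_pos: [532.0, 45.2, 282.4]
tcp_rot: [179.7, 0.0, 90.0]
ft_force: [-1.1, 0.6, 11.4]
finger_gap: 25.6
```

move_arm --rows '[[[0, 0, 0.001, 0, 0, 0], [0, 0, 0.002, 0, 0, 0], [0, 0, 0.003, 0, 0, 0], [0, 0, 0.003, 0, 0, 0]]]'

```text
time: 21.5
tool_pos: [532.0, 45.2, 279.4]
tcp_rot: [179.7, 0.0, 90.0]
ft_force: [1.2, 0.2, 12.7]
finger_gap: 25.9
```

move_arm --rows '[[[0, 0, 0.001, 0, 0, 0], [0, 0, 0.002, 0, 0, 0], [0, 0, 0.002, 0, 0, 0]]]'

```text
time: 21.8
tool_pos: [532.6, 45.2, 279.3]
tcp_rot: [179.5, 0.0, 90.0]
ft_force: [-1.5, 0.3, 20.6]
finger_gap: 25.5
```

move_arm --rows '[[[0, 0, 0.0005, 0, 0, 0], [0, 0, 0.001, 0, 0, 0], [0, 0, 0.001, 0, 0, 0], [0, 0, 0.001, 0, 0, 0], [0, 0, 0.001, 0, 0, 0]]]'

```text
time: 22.3
tool_pos: [532.9, 45.2, 279.2]
tcp_rot: [179.4, 0.0, 90.0]
ft_force: [-2.4, -0.6, 26.0]
finger_gap: 25.9
```

move_arm --rows '[[[0, 0, 0, 0, 0, 0], [0, 0, 0, 0, 0, 0], [0, 0, 0, 0, 0, 0], [0, 0, 0, 0, 0, 0], [0, 0, 0, 0, 0, 0], [0, 0, 0, 0, 0, 0], [0, 0, 0, 0, 0, 0], [0, 0, 0, 0, 0, 0], [0, 0, 0, 0, 0, 0], [0, 0, 0, 0, 0, 0]]]'

```text
time: 23.3
tool_pos: [532.9, 45.2, 279.2]
tcp_rot: [179.4, 0.0, 90.0]
ft_force: [-2.8, -0.1, 24.6]
finger_gap: 26.0
```

move_arm --rows '[[[0, 0, -0.005, 0, 0, 0], [0, 0, -0.012, 0, 0, 0], [0, 0, -0.022, 0, 0, 0], [0, 0, -0.04, 0, 0, 0], [0, 0, -0.06, 0, 0, 0], [0, 0, -0.072, 0, 0, 0], [0, 0, -0.075, 0, 0, 0], [0, 0, -0.075, 0, 0, 0]]]'

```text
time: 24.1
tool_pos: [530.6, 45.3, 348.3]
tcp_rot: [180.0, -0.0, 90.0]
ft_force: [-0.2, -0.1, -1.6]
finger_gap: 25.9
```

Run:
```python
from h import *
s=snap('wrist','wrist14');t=sensors.sense();print(t['tool_pos'],t['tcp_rot'],t['ft_force'],t['wrist_torque'])
b=cv2.imread('pics/wrist14.png')[120:320,180:380]
cv2.imwrite('pics/c14.png',cv2.resize(b,None,fx=3,fy=3,interpolation=cv2.INTER_CUBIC))
```

```text
[530.26497623  45.32638134 347.52853287] [-1.79944901e+02 -6.28275929e-04  9.00021804e+01] [ 0.22761587  0.79822183 -2.59503617] [ 0.03726161 -0.04454892  0.00891245]
```

View pics/c14.png

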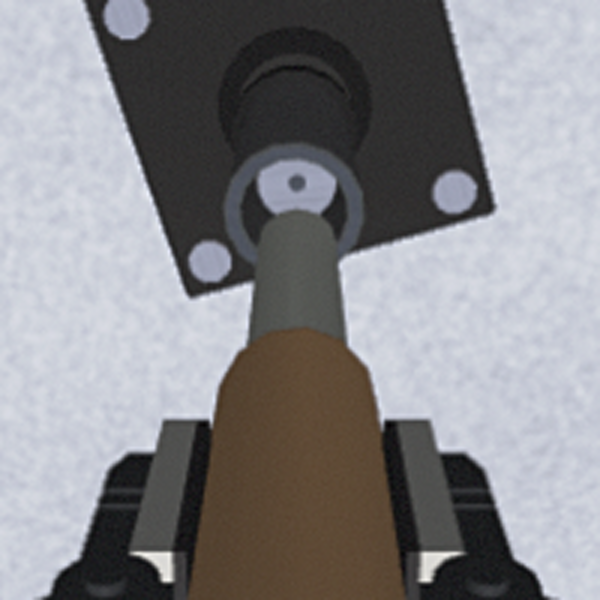

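move_arm --rows '[[[-0.02, -0.003, 0, 0, 0, 0], [-0.05, -0.008, 0, 0, 0, 0], [-0.09, -0.014, 0, 0, 0, 0], [-0.13, -0.02, 0, 0, 0, 0], [-0.17, -0.026, 0, 0, 0, 0], [-0.21, -0.032, 0, 0, 0, 0], [-0.25, -0.038, 0, 0, 0, 0], [-0.29, -0.044, 0, 0, 0, 0], [-0.33, -0.05, 0, 0, 0, 0], [-0.365, -0.056, 0, 0, 0, 0], [-0.383, -0.058, 0, 0, 0, 0], [-0.388, -0.0585, 0, 0, 0, 0], [-0.388, -0.0585, 0, 0, 0, 0], [-0.388, -0.0585, 0, 0, 0, 0]]]'

```text
time: 25.55
tool_pos: [472.3, -341.4, 348.0]
tcp_rot: [-180.0, -0.1, 90.1]
ft_force: [-0.1, 0.3, -1.5]
finger_gap: 25.8
```

move_arm --rows '[[[0, 0, 0.02, 0, 0, 0], [0, 0, 0.05, 0, 0, 0], [0, 0, 0.09, 0, 0, 0], [0, 0, 0.125, 0, 0, 0], [0, 0, 0.145, 0, 0, 0], [0, 0, 0.155, 0, 0, 0], [0, 0, 0.16, 0, 0, 0], [0, 0, 0.16, 0, 0, 0], [0, 0, 0.16, 0, 0, 0]]]'

```text
time: 26.45
tool_pos: [472.7, -343.0, 190.0]
tcp_rot: [179.9, 0.1, 90.0]
ft_force: [0.5, 0.0, -1.3]
finger_gap: 26.0
```

Run:
```python
from h import *
s=snap('wrist','wrist15');snap('side','side15');snap('scene','scene15');t=sensors.sense();print(t['tool_pos'],t['tcp_rot'],t['ft_force'],t['wrist_torque'])
a=cv2.imread('pics/side15.png')[220:360,300:430]
b=cv2.imread('pics/wrist15.png')[130:270,210:350]
c=cv2.imread('pics/scene15.png')[180:320,150:280]
cv2.imwrite('pics/c15.png',cv2.resize(np.hstack([a,b,c]),None,fx=2,fy=2,interpolation=cv2.INTER_CUBIC))
```

```text
[ 472.50872129 -343.17979563  189.7563277 ] [1.79901221e+02 8.33453800e-02 8.99957492e+01] [ 0.35578947  0.04832874 -1.86380316] [ 0.03460428  0.01774408 -0.00382291]
```

View pics/c15.png

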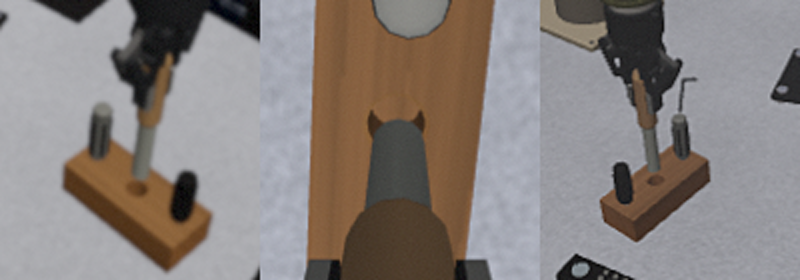

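move_arm --rows '[[[0, 0, 0.005, 0, 0, 0], [0, 0, 0.01, 0, 0, 0], [0, 0, 0.015, 0, 0, 0], [0, 0, 0.02, 0, 0, 0], [0, 0, 0.024, 0, 0, 0], [0, 0, 0.028, 0, 0, 0], [0, 0, 0.028, 0, 0, 0]]]'

```text
time: 27.3
tool_pos: [471.6, -342.3, 159.4]
tcp_rot: [-179.9, -0.1, 90.0]
ft_force: [-1.1, 0.1, -1.3]
finger_gap: 26.0
```

move_arm --rows '[[[0, 0, 0.005, 0, 0, 0], [0, 0, 0.01, 0, 0, 0], [0, 0, 0.015, 0, 0, 0], [0, 0, 0.02, 0, 0, 0], [0, 0, 0.025, 0, 0, 0], [0, 0, 0.028, 0, 0, 0], [0, 0, 0.03, 0, 0, 0], [0, 0, 0.03, 0, 0, 0]]]'

```text
time: 28.1
tool_pos: [471.8, -342.6, 130.0]
tcp_rot: [-180.0, -0.0, 90.0]
ft_force: [-0.4, 0.0, -0.6]
finger_gap: 26.0
```

move_arm --rows '[[[0, 0, 0.001, 0, 0, 0], [0, 0, 0.001, 0, 0, 0], [0, 0, 0.001, 0, 0, 0]]]'

```text
time: 28.4
tool_pos: [472.0, -342.8, 129.5]
tcp_rot: [180.0, 0.0, 90.0]
ft_force: [0.3, -0.4, -1.4]
finger_gap: 25.8
```

move_arm --rows '[[[0, 0, 0, 0, 0, 0], [0, 0, 0, 0, 0, 0], [0, 0, 0, 0, 0, 0], [0, 0, 0, 0, 0, 0], [0, 0, 0, 0, 0, 0], [0, 0, 0, 0, 0, 0], [0, 0, 0, 0, 0, 0]]]' --grip 1

```text
time: 29.1
tool_pos: [471.9, -342.7, 129.3]
tcp_rot: [-180.0, -0.0, 90.0]
ft_force: [0.1, -0.9, -0.3]
finger_gap: 85.3
```

move_arm --rows '[[[0, 0, -0.01, 0, 0, 0], [0, 0, -0.03, 0, 0, 0], [0, 0, -0.06, 0, 0, 0], [0, 0, -0.1, 0, 0, 0], [0, 0, -0.14, 0, 0, 0], [-0.02, 0, -0.17, 0, 0, 0], [-0.055, 0, -0.18, 0, 0, 0], [-0.065, 0, -0.18, 0, 0, 0], [-0.065, 0, -0.18, 0, 0, 0], [-0.065, 0, -0.18, 0, 0, 0]]]'

```text
time: 30.1
tool_pos: [471.6, -406.8, 308.1]
tcp_rot: [-179.9, -0.1, 90.0]
ft_force: [-1.1, 0.3, -0.6]
finger_gap: 85.3
```

Run:
```python
from h import *
s=snap('wrist','wrist16');s2=snap('side','side16');snap('scene','scene16');t=sensors.sense();print(t['tool_pos'],t['tcp_rot'],t['ft_force'],t['finger_gap'])
a=cv2.imread('pics/side16.png')[100:360,150:430]
cv2.imwrite('pics/c16.png',cv2.resize(a,None,fx=2.3,fy=2.3,interpolation=cv2.INTER_CUBIC))
print(proj(s,(472.9,-342.3,45)),proj(s,(472.5,-342,185)))
```

```text
[ 471.86276611 -406.42438835  308.41502884] [-1.79938548e+02 -8.11669517e-02  9.00513291e+01] [ 0.90607828  0.05213266 -0.23979557] 85.31113580917005
[280.38843247 106.58307283] [280.41705944 115.3619678 ]
```

View pics/c16.png

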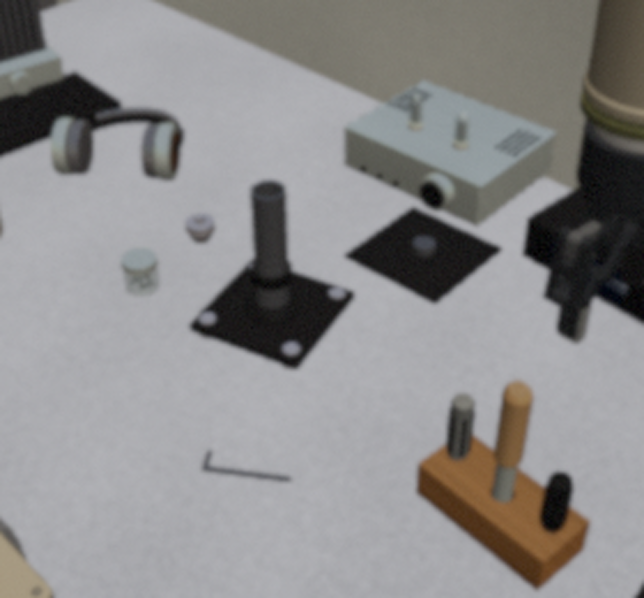

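View pics/wrist16.png

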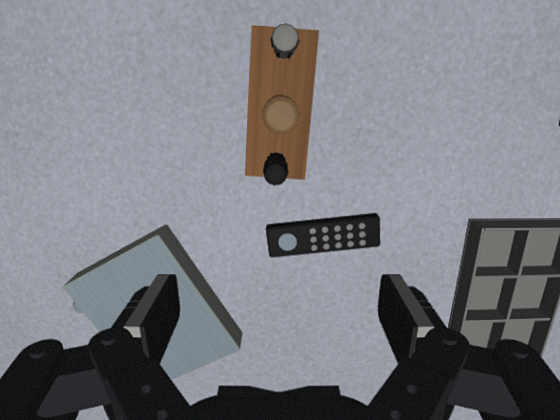

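View pics/scene16.png

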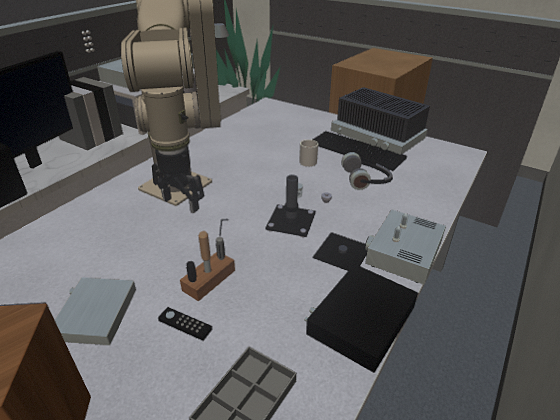

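The rod's top shows at (281,114) in the wrist picture, against the predicted (280,115). In the side view it is at (375,270), as it was at the start. The bystanders look unmoved, so I'm handing in.

```bash
python3 -c "
from bench import hand_in
print(hand_in())"
```

```text
the job is handed in; nothing more can be done
None
```

The job is done and handed in at about 30 s of the 70 s allowed; `hand_in` gave no verdict.

- **Spare slug:** I let it go with its foot about 34 mm inside the pillar. It dropped onto the first slug, and the rod first touched its top about level with the mouth.
- **Packing:** The slugs slid down at about 11–16 N and stopped dead about 35 mm below the mouth, within the expected 16–40 mm. The last 3 mm of commanded push only raised the force. I then held about 26 N at the rod for a second with no movement. The highest reading was about 27.5 N at the rod (26 N at the wrist). I read the force at the end of each short move, not continuously.
- **Rod:** It is back in its hole, at the same picture position as before I took it, within a pixel. I gripped it about 14 mm above the named grip point, because the stated sizes put the gripper body 6 mm below the rod's top there. It did not slip in the grip.
- **Last checks:** The gripper is open, clear of everything and reads no contact force. The bystanders look unmoved in the final pictures. I judged that by eye and did not measure it.
- **Disagreements:**
    - The finger opening read about 26 mm on 28 mm parts, so I took it as a reading offset.
    - The side and scene cameras differed by up to 12 mm on the rod's position, so I relied on the wrist camera.

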